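# Press a shield can home with bench locking pliers, release and unload

## Task

Close the bench-mounted locking pliers by pushing the blue handle down until it locks over centre, so that the jaw presses the steel can fully home on the circuit module, then push down the red release lever to let the pliers spring open. Take the module out and lay it gently, flat, in the middle of the blue mat with its long side along the mat's long side. Never touch the steel can with the gripper, and leave the other things where they are.

Things in the scene. Friction and masses are not known exactly. Their poses are not given: they have to be found in the camera images.
- pliers: Locking pliers on an aluminium base plate (85 x 310 x 12 mm) screwed to the bench. Origin on the bench under the jaw hinge. y axis along the pliers: jaws at +y, handle and release lever at -y; z up. Housing cheeks: x -21..21, y -63..23 mm, 106 mm high. Fixed lower jaw: 28 mm wide, y 50..130 mm, top at 26 mm; the module rests on it. A spring holds the pliers open.
- jaw_tip (a point): Middle of the pressing face of the upper jaw (18 x 18 mm pad), 70 mm from the jaw hinge, which is 60 mm above the bench. The jaw follows the handle: face about 50 mm above the bench when locked, some 17 mm higher when open (17 mm of room over the can). The jaw ends 9 mm beyond this point, so the open jaw still overhangs the can: draw the module out towards +y before lifting it high.
- handle (a joint): Angle of the blue handle, rad: 0 open (tail raised 0.82 above level), grows as it is pushed down; dead centre 0.68; locked at its stop 0.82 (level). Hinge: pliers' x axis at y -46 mm, 85 mm high. Needs about 5 N at the pad; past dead centre it snaps to the stop and stays by itself, before it it springs back. Bar 24 mm wide, 12 mm thick, 120 mm long.
- handle_pad (a point): Point on the top face of the blue handle, 98 mm along from its hinge and 4 mm below the line through it (22 mm from the tail end), where to push. It moves with the handle: 81 mm above the bench at pliers y -144 mm when locked, about 154 mm at y -116 mm when open.
- lever (a joint): Angle of the red release lever in rad: 0 at rest (spring return), grows as its tab is pushed down, stop at 0.55. With the pliers locked, pushing it to about 0.38 lifts the handle back over centre and the pliers spring open; about 5 N is enough.
- lever_tab (a point): Centre of the top of the red tab of the release lever (30 mm wide, 42 mm long), behind the handle's tail, at pliers y -203 mm, 58 mm above the bench at rest; sinks 17 mm at the release point and 24 mm at full travel. The lever pivots at pliers y -156 mm, 51 mm high.
- module: Circuit module: black carrier, red circuit board on top, 44 (x) x 90 (y) x 16 mm, 0.12 kg. Origin at the centre of its underside, z up. It starts on the lower jaw, centre at about pliers y 96 mm, y axes parallel. Its +y end has a white connector (top at 24 mm) and lies clear of the upper jaw; grasp it there across its long sides, both free. The steel can is at y -25 mm.
- module_can: Steel shield can on the module, 26 x 26 mm; when home its top is 24 mm above the module's underside, proud by up to 4 mm more at the start. Not to be touched by the gripper. Origin 6 mm below the centre of its top.
- can_travel (a joint): How far the can has been pressed down, in m: 0 = 4 mm proud, 0.004 = fully home. About 6 N moves it, and it stays where it is pressed.
- blue_mat: Blue mat fixed to the bench, 110 (x) x 150 (y) x 4 mm, where the finished module goes. Origin at the centre of its underside; its top is at 4 mm; long side along its y.
- yellow_mat: Yellow mat of the same size, fixed; not the destination. The two mats may stand either way round.
- spare: Second, already finished module of the same size lying on the yellow mat; leave alone. Origin at the centre of its underside.
- bottle: Glass reagent bottle with blue cap, 66 mm diameter, 130 mm high; leave alone. Origin at the centre of its underside.
- tube_rack: Green rack of capped tubes, 100 x 170 x 105 mm; leave alone. Origin at the centre of its underside.
- driver: Screwdriver with red handle, about 0.2 m long, lying on the bench beyond the pliers; leave alone.
There are look-alikes about, which are no part of the job. What is shaped like the module but green is not meant. Of the things shaped like the blue_mat, the blue one is meant.

How it is judged:
By the outcome, as a careful person would: the job done as asked, in the order asked, and still so for the second after the job is handed in, with the robot touching nothing.
It also fails if it takes over 66 s, if anything falls off the work surface, if the arm or the gripper's body presses on something with over 40 N, if the wrist force passes 120 N, or if a joint passes its speed limit or range.

## Robot

A 6-joint arm with a two-finger parallel gripper is mounted at the origin on the work surface. World frame = base frame: x ahead of the robot, y to its left, z up, the work surface at z = 0. Lengths are in mm, angles in rad, forces in N, time in s.
With the tool pointing down it reaches from about 375 to 825 mm from the base axis. Payload 5.5 kg.
Tool frame: the origin (TCP) lies between the finger pads; the fingertips stand 19 mm ahead of it and the grasp point (between the pads) is the TCP; z points along the fingers, y is the line along which they close (so a half turn about z gives the same grasp; the last joint's range is limited). The gripper opens to 85 mm and grips with 20 to 120 N. Pads are 22 mm wide; open, the fingers measure 114 mm over their backs; the gripper's body (76 mm by 85 mm) begins 54 mm behind the grasp point. The pads swing forward as they close: fully open they stand 13 mm farther back than shut.
Start: joints at [1.199, 0.314, -0.047, 1.21, 0, 1.571], TCP at [217.972, 559.002, 250.299] pointing down, gripper open.
Joint ranges: [-2.67, 2.67], [-0.69, 1.73], [-1.03, 1.25], [-2.08, 2.16], [-1.42, 1.45], [-3.14, 3.14]. Speed limits (rad/s): [2.39, 2.39, 3.01, 3.14, 3.14, 3.14].

## Interface

Orientations are given as a unit quaternion [x, y, z, w].
In Python, from bench import ctrl gives the robot as it stands.
- The arm moves only by the tool apply_moves, never from a script. Its argument "commands" is a list that holds one entry, the list of rows, each a list of 7 numbers: the shift along the tool's x, y, z in m, then the turn, a rotation vector about the tool's x, y, z in rad, then the opening in per cent of the stroke, from 0 (shut) to 100 (fully open). In form: [[[x, y, z, wx, wy, wz, grip], ...]]. A call has 1 to 12 rows; each row shifts and turns the commanded pose from where the row before left it, along the tool's axes as they then stand; what a row does not reach is not made up. A row lasts 1/8 s, in which the tool goes at most 62.5 mm and 10.7 degrees, less where a joint would pass 70% of its speed; a pose out of reach is approached as far as the arm can. A call is refused whole if a number of a shift passes 0.0625 or a number of a turn 0.188, either way. A call with a gripper value outside its range is refused whole. The fingers move at their own pace and stop on an object; "squeeze" is the grip in N (left out, the last holds). Time passes only in rows, so rows that do not move let the fingers close. It gives the time, the measured TCP pose, the force, the opening and the grip force at its end, in the units of the state.
- ctrl.sense(): the state, without advancing time (a new reading comes with each control period).
- ctrl.get_image(name): name is "side" or "top" or "wrist"; returns a dict with "color" (480x640x3 uint8, blue, green, red), "z_map" (480x640 float32, mm along the optical axis (not along the pixel's ray), 0 where there is no reading), "vertical_fov" (degrees; the focal length in pixels is half the picture's height over the tangent of half this angle, whatever the lens; pixels are square), "cx", "cy" (the principal point, pixels), "xyz" and "rotation" of the camera in the world. Camera axes: x right, y up, looking along -z (the intrinsics and any distortion apply to the point x, -y, -z); pixel columns grow to the right and rows downward; lengths in mm; the calibration is good to about 2 mm. A picture is of the moment at which its call begins.
- ctrl.close_job(): hands the job in; it is judged then, once.
The state is a dict: "clock": time; "qpos": joint angles; "joint_velocities": joint speeds; "effort": joint torques, N m; "ee_pos": TCP position; "eef_rot": TCP orientation; "ft_force": force on the tool from outside, world axes, zero at the start; "ft_torque": the same for the moment, N m; "grip_width": finger opening in mm; "finger_force": force on a finger pad.
Only numpy, scipy, OpenCV 4.12 (cv2) and the standard library are available. Lean on these libraries where they do the work, as an engineer would, in place of code of your own. Each camera call takes 0.05 s, during which the arm holds its last target. There are 200 camera calls.

## Working session

There is one attempt and no reset: what is moved stays moved. The work goes in short steps, Python scripts to look and compute and a tool call to move; the robot and the scene stay as the last step left them, time stands still between calls to the robot, and variables do not carry over. Pictures are saved under pics/ and viewed, at most 10 in all, crops included, and the job is handed in when it is done.

Besides the shell and the picture viewer there is one more tool, called as name(argument=value, ...), one argument or row to a line, values as JSON. apply_moves: Moves the arm, as the interface text tells. Its arguments: {"type":"object","properties":{"commands":{"type":"array","items":{"type":"array","items":{"type":"array","items":{"type":"number"}}}},"squeeze":{"type":"number"}},"required":["commands"]}

```bash
ls; mkdir -p pics; cat > h.py <<'E'
import numpy as np, cv2
from bench import ctrl
from scipy.spatial.transform import Rotation as R
def cam(n):
    d=ctrl.get_image(n); d['f']=240/np.tan(np.radians(d['vertical_fov'])/2)
    r=np.array(d['rotation'],float)
    d['R']=R.from_quat(r).as_matrix() if r.size==4 else r.reshape(3,3)
    d['t']=np.array(d['xyz'],float); return d
def cloud(d):
    v,u=np.mgrid[:480,:640]; z=d['z_map']
    p=np.stack([(u-d['cx'])/d['f']*z,-(v-d['cy'])/d['f']*z,-z],-1)
    w=p@d['R'].T+d['t']; w[z<=0]=np.nan; return w
def ray(d,u,v,h):
    r=d['R']@np.array([(u-d['cx'])/d['f'],-(v-d['cy'])/d['f'],-1]); return d['t']+r*(h-d['t'][2])/r[2]
E
python3 - <<'E'
from h import *
print(ctrl.sense())
for n in ['side','top']:
    d=cam(n); print(n,[(k,v) for k,v in d.items() if k not in('color','z_map')]); cv2.imwrite(f'pics/{n}0.png',d['color']); np.save(n+'0.npy',cloud(d))
E
```

```text
pics
{'clock': 0.0, 'qpos': array([ 1.19898234e+00,  3.14200559e-01, -4.80669059e-02,  1.21022221e+00,
       -5.99756950e-06,  1.57081340e+00]), 'joint_velocities': array([ 0.00121499,  0.00111148,  0.00013839,  0.00098651, -0.00075902,
       -0.00083457]), 'effort': array([ 1.65678728e-03, -5.39595222e+01,  3.39745653e+01,  1.93205662e-02,
       -1.21997728e-04, -2.55489837e-06]), 'ee_pos': array([217.78568807, 558.48913401, 249.45515519]), 'eef_rot': array([ 1.84846294e-01,  9.82767079e-01, -8.32641609e-04, -1.53543482e-04]), 'ft_force': array([ 0.097733  ,  0.00160614, -0.14719467]), 'ft_torque': array([ 0.00303774,  0.0299931 , -0.02835781]), 'finger_force': 0.0, 'grip_width': 85.42873094088317}
side [('vertical_fov', 52.72762783668051), ('cx', 321.93098722791274), ('cy', 240.53671248171275), ('xyz', array([  28.63072042, -722.00044833,  976.1613451 ])), ('rotation', array([ 0.35675747, -0.13176104, -0.32558494,  0.86565443])), ('f', np.float64(484.2445365146577)), ('R', array([[ 0.75326695,  0.46967461, -0.46042878],
       [-0.65770155,  0.53343712, -0.53185854],
       [-0.00419066,  0.70345619,  0.71072627]])), ('t', array([  28.63072042, -722.00044833,  976.1613451 ]))]
top [('vertical_fov', 55.43327037067358), ('cx', 317.8307382274888), ('cy', 237.05142234833193), ('xyz', array([ 441.33081699,  -85.35416055, 1119.3486093 ])), ('rotation', array([-0.04393131,  0.03386947,  0.71111828, -0.70088066])), ('f', np.float64(456.8103333195431)), ('R', array([[-0.01367269,  0.99384223, -0.10995764],
       [-0.99979395, -0.01523833, -0.01341081],
       [-0.0150038 ,  0.10975162,  0.9938458 ]])), ('t', array([ 441.33081699,  -85.35416055, 1119.3486093 ]))]
```

View pics/top0.png

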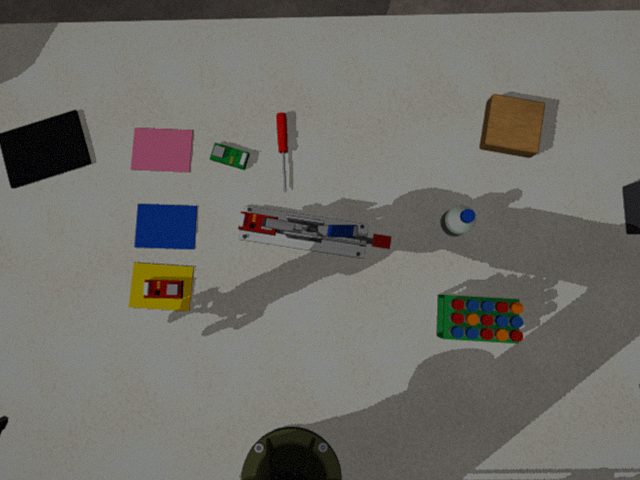

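View pics/side0.png

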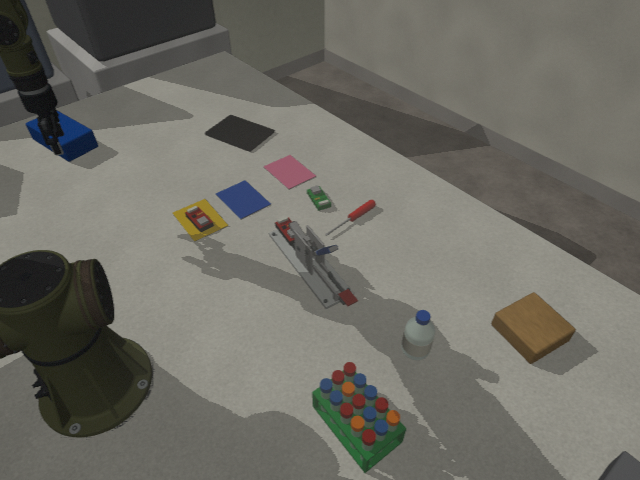

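Top view: the pliers are centred at about (305,232). The module sits on them at (258,222), the handle is at (341,231), the lever tab at (382,241) and the blue mat at (166,226). Look-alikes are the spare on the yellow mat (163,289), the green module (230,155), the pink mat (162,149) and the black mat (45,148). I choose the red module in the jaws and the blue mat.

```bash
python3 - <<'E'
from h import *
img=cv2.imread('pics/top0.png'); w=np.load('top0.npy'); hsv=cv2.cvtColor(img,cv2.COLOR_BGR2HSV)
def rep(name,m,box,zr=(-50,300)):
    k=np.zeros(m.shape,bool); x0,y0,x1,y1=box; k[y0:y1,x0:x1]=1
    k&=m&(w[...,2]>zr[0])&(w[...,2]<zr[1]); p=w[k]
    r=cv2.minAreaRect(p[:,:2].astype(np.float32)); b=cv2.boxPoints(r)
    print(name,len(p),'med',np.median(p,0).round(1),'rect c',np.round(r[0],1),'size',np.round(r[1],1),'ang',round(r[2],1),'z',np.percentile(p[:,2],[5,95]).round(1)); return p
H,S,V=hsv[...,0],hsv[...,1],hsv[...,2]
red=((H<8)|(H>172))&(S>140)&(V>60); blue=(H>100)&(H<130)&(S>120)
rep('mat',blue,(125,195,210,260)); rep('mod',red,(235,205,285,245),(20,80)); rep('tab',red,(368,230,395,252))
rep('handle',blue,(320,215,365,250)); 
rep('plate',(S<60)&(w[...,2]>6)&(w[...,2]<17),(232,195,375,265),(6,17))
rep('bench',S<60,(400,100,450,180));rep('bottlecap',blue,(440,195,490,240));rep('spare',red,(130,265,195,305))
cv2.imwrite('pics/crop0.png',cv2.resize(img[195:265,225:400],None,fx=4.5,fy=4.5,interpolation=cv2.INTER_CUBIC))
E
```

```text
mat 2561 med [597.7 306.2   3.4] rect c [598.5 306.8] size [149.1 108.8] ang 87.2 z [-0.1  7.1]
mod 341 med [594.8  76.   41.9] rect c [596.9  71.8] size [88.2 42.8] ang 80.7 z [38.7 45.1]
tab 197 med [ 547.2 -219.6   58.5] rect c [ 547.7 -218.6] size [40.5 28.4] ang 80.4 z [55.4 61.9]
handle 312 med [ 563.1 -121.9  141.1] rect c [ 562.2 -122.8] size [60.2 26.8] ang 81.3 z [114.6 166.2]
plate 2076 med [558.8 -46.3  11.7] rect c [584.3 -27.2] size [327.7 146.2] ang 89.1 z [ 8.1 15.2]
bench 3978 med [ 8.077e+02 -3.419e+02  1.000e-01] rect c [ 809.2 -342.4] size [125.3 209.1] ang 87.9 z [-3.2  3.7]
bottlecap 160 med [ 593.  -398.9  129.6] rect c [ 608.3 -418.9] size [28.  78.5] ang 37.2 z [123.3 132.8]
spare 334 med [443.2 306.7  19.4] rect c [444.3 303.9] size [87.1 40.8] ang 89.2 z [16.  22.9]
```

View pics/crop0.png

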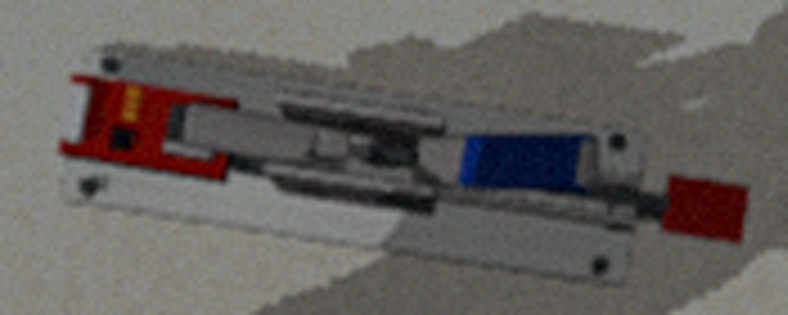

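Crop: the red board with the white connector at its left end (75,110) lies under the grey jaw. The blue handle is at (525,160) and the red tab at (705,208), so the choice is confirmed. Pliers origin is about (581,-20.5) with +y along (0.165,0.986). I turn the tool so its x runs along pliers +y, then travel.

apply_moves(
  commands=[
    [[0,0,0,0,0,0.1706,0],[0,0,0,0,0,0.1706,0],[0,0,0,0,0,0.1706,0],[0,0,0,0,0,0.1706,0],[0,0,0,0,0,0.1706,0],[0,0,0,0,0,0.1706,0],[0,0,0,0,0,0.1706,0],[0,0,0,0,0,0.1706,0]],
  ],
)

```text
clock: 1.1
ee_pos: [217.9, 558.7, 249.8]
eef_rot: [0.765, 0.644, -0.0, 0.0]
ft_force: [0.7, -0.7, -0.1]
grip_width: 0.1
finger_force: 0.0
```

apply_moves(
  commands=[
    [[-0.044,0.032,0,0,0,0,0],[-0.044,0.032,0,0,0,0,0],[-0.044,0.032,0,0,0,0,0],[-0.044,0.032,0,0,0,0,0],[-0.044,0.032,0,0,0,0,0],[-0.044,0.032,0,0,0,0,0],[-0.044,0.032,0,0,0,0,0],[-0.044,0.032,0,0,0,0,0],[-0.044,0.032,0,0,0,0,0],[-0.044,0.032,0,0,0,0,0],[-0.044,0.032,0,0,0,0,0],[-0.044,0.032,0,0,0,0,0]],
  ],
)

```text
clock: 2.6
ee_pos: [509.9, -26.9, 250.1]
eef_rot: [0.763, 0.646, -0.0, -0.0]
ft_force: [0.5, 0.4, -0.1]
grip_width: -0.1
finger_force: 0.0
```

```bash
cat >> h.py <<'E'
O=np.array([581.1,-20.5]); A=np.radians(9.5)
YP=np.array([np.sin(A),np.cos(A)]); XP=np.array([np.cos(A),-np.sin(A)])
def pl(p): p=np.asarray(p,float); d=p[...,:2]-O; return np.stack([d@XP,d@YP,p[...,2]],-1)
def st():
    s=ctrl.sense(); m=R.from_quat(s['eef_rot']).as_matrix()
    print('t',round(s['clock'],2),'pl',pl(s['ee_pos']).round(1),'xy',s['ee_pos'].round(1),'yawx',np.degrees(np.arctan2(m[0,0],m[1,0])).round(2),'tilt',m[:2,2].round(3),'F',s['ft_force'].round(1),'w',round(s['grip_width'],1),'ff',round(s['finger_force'],1)); return s
E
python3 - <<'E'
from h import *
st(); d=cam('wrist'); cv2.imwrite('pics/w1.png',d['color']); w=cloud(d); np.save('w1.npy',w)
hsv=cv2.cvtColor(d['color'],cv2.COLOR_BGR2HSV); H,S,V=[hsv[...,i] for i in range(3)]
red=((H<8)|(H>172))&(S>140)&(V>50); blue=(H>100)&(H<130)&(S>120)
for n,m in(('red',red),('blue',blue)):
    k,l,s,c=cv2.connectedComponentsWithStats(m.astype(np.uint8))
    for i in range(1,k):
        if s[i,4]>300:
            p=w[l==i]; p=p[np.isfinite(p[:,0])]
            if len(p)<50: continue
            r=cv2.minAreaRect(p[:,:2].astype(np.float32)); print(n,s[i],pl(np.r_[r[0],np.median(p[:,2])]).round(1),np.round(r[1],1),round(r[2],1))
E
```

```text
t 2.6 pl [-69.1 -18.  250.1] xy [509.9 -26.9 250.1] yawx 9.51 tilt [-0.  0.] F [ 0.5  0.4 -0.1] w -0.1 ff 0.0
red [ 385   37   53  107 2007] [ 3.4 88.6 41. ] [83.4 39.6] 80.2
red [604 109  36  23 542] [213.4  66.9  22.6] [48.9 18.7] 0.3
blue [ 398  310   37   56 1510] [ -2.3 -85.  129. ] [ 31.2 177.2] 18.0
```

View pics/w1.png

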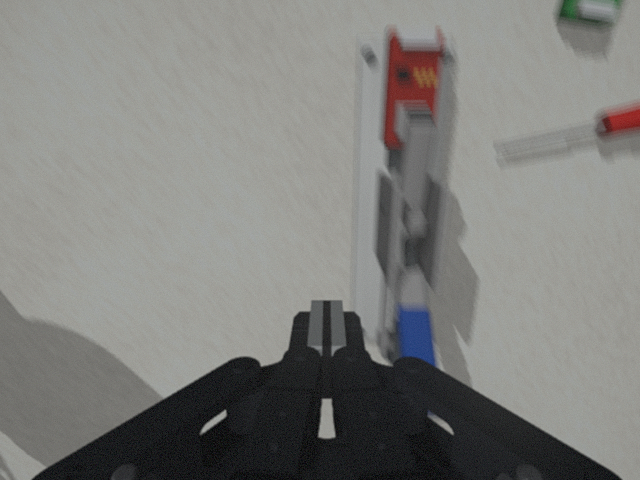

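Wrist view: the handle is at (415,335), to the right of the closed fingers at (326,325), and pliers x agrees within 3 mm. Moving over the handle and down.

apply_moves(
  commands=[
    [[-0.031,0.023,0,0,0,0,0],[-0.031,0.023,0,0,0,0,0],[-0.03,0.022,0,0,0,0,0],[0,0,0.03,0,0,0,0],[0,0,0.03,0,0,0,0],[0,0,0,0,0,0,0]],
  ],
)

```text
clock: 3.4
ee_pos: [559.2, -126.5, 187.7]
eef_rot: [0.763, 0.646, -0.002, -0.002]
ft_force: [-0.9, 1.4, -0.0]
grip_width: 0.1
finger_force: 0.0
```

apply_moves(
  commands=[
    [[0,0,0.01,0,0,0,0],[-0.007,0,0.01,0,0,0,0],[-0.007,0,0.01,0,0,0,0],[-0.004,0,0.01,0,0,0,0],[-0.005,0,0.01,0,0,0,0]],
  ],
)

```text
clock: 4.03
ee_pos: [558.7, -150.5, 141.3]
eef_rot: [0.763, 0.646, 0.001, 0.001]
ft_force: [0.1, 1.1, 4.2]
grip_width: 0.3
finger_force: 2.3
```

```bash
python3 - <<'E'
from h import *
st(); d=cam('side'); cv2.imwrite('pics/s2.png',cv2.resize(d['color'][180:340,220:420],None,fx=3.5,fy=3.5))
E
```

```text
t 4.03 pl [  -0.6 -131.9  141.3] xy [ 558.7 -150.5  141.3] yawx 9.5 tilt [ 0.003 -0.001] F [0.1 1.1 4.2] w 0.3 ff 2.3
```

View pics/s2.png

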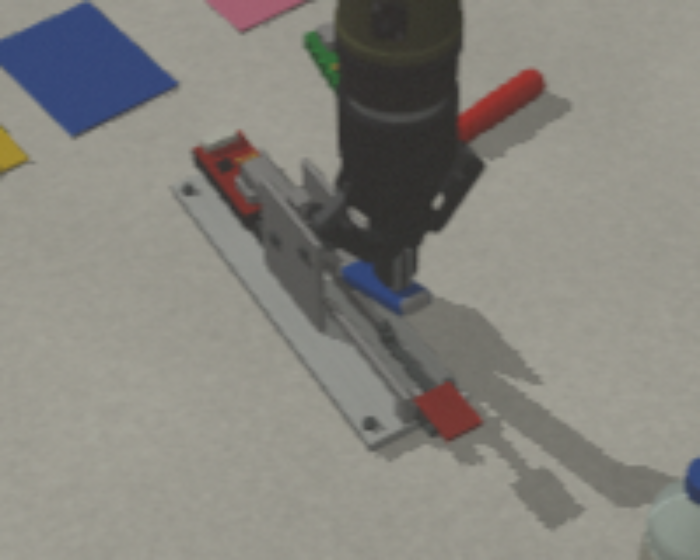

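The fingertips press on the handle near its tail (400,290), force 4 N. Continuing along the arc.

apply_moves(
  commands=[
    [[-0.004,0,0.01,0,0,0,0],[-0.003,0,0.01,0,0,0,0],[-0.002,0,0.01,0,0,0,0],[-0.001,0,0.008,0,0,0,0],[0,0,0.002,0,0,0,0],[0,0,0,0,0,0,0],[0,0,0,0,0,0,0]],
  ],
)

```text
clock: 4.95
ee_pos: [555.9, -159.7, 100.1]
eef_rot: [0.763, 0.646, -0.0, -0.0]
ft_force: [0.7, 0.9, -1.3]
grip_width: -0.0
finger_force: 0.0
```

```bash
python3 - <<'E'
from h import *
st()
E
```

```text
t 4.95 pl [  -1.9 -141.4  100.1] xy [ 555.9 -159.7  100.1] yawx 9.5 tilt [-0. -0.] F [ 0.7  0.9 -1.3] w -0.0 ff 0.0
```

apply_moves(
  commands=[
    [[0,0,0.0015,0,0,0,0],[0,0,0.001,0,0,0,0],[0,0,0,0,0,0,0],[0,0,0,0,0,0,0]],
  ],
)

```text
clock: 5.45
ee_pos: [556.1, -159.7, 99.9]
eef_rot: [0.763, 0.646, 0.0, 0.001]
ft_force: [-6.8, 1.1, 17.8]
grip_width: -0.1
finger_force: 8.9
```

apply_moves(
  commands=[
    [[0,0,-0.03,0,0,0,0],[0,0,-0.04,0,0,0,0],[-0.03,0,-0.02,0,0,0,0],[-0.031,0,0,0,0,0,0],[0,0,0,0,0,0,0],[0,0,0,0,0,0,0]],
  ],
)

```text
clock: 6.2
ee_pos: [545.7, -219.4, 187.4]
eef_rot: [0.763, 0.646, -0.0, -0.0]
ft_force: [-0.3, -0.2, 0.3]
grip_width: -0.1
finger_force: 0.0
```

```bash
python3 - <<'E'
from h import *
st(); d=cam('side'); cv2.imwrite('pics/s3.png',cv2.resize(d['color'][190:340,240:400],None,fx=4,fy=4,interpolation=cv2.INTER_CUBIC))
d=cam('wrist'); w=pl(cloud(d)); w=w.reshape(-1,3)
def strip(n,x,y):
    k=(abs(w[:,0]-x)<6)&(abs(w[:,1]-y)<4); print(n,k.sum(),np.median(w[k],0).round(1) if k.any() else '')
for y in(-90,-105,-120,-135,-144,-155): strip('h',0,y)
for y in(60,70,75): strip('jaw',0,y)
E
```

```text
t 6.2 pl [  -2.1 -202.1  187.4] xy [ 545.7 -219.4  187.4] yawx 9.51 tilt [-0.001  0.001] F [-0.3 -0.2  0.3] w -0.1 ff 0.0
h 318 [ -0.2 -89.9  80.5]
h 290 [-1.000e-01 -1.048e+02  8.060e+01]
h 279 [-1.000e-01 -1.204e+02  8.050e+01]
h 247 [-1.000e-01 -1.349e+02  8.050e+01]
h 246 [  -0.  -144.    80.6]
h 241 [   0.  -155.1   80.6]
jaw 0 
jaw 0 
jaw 0
```

View pics/s3.png

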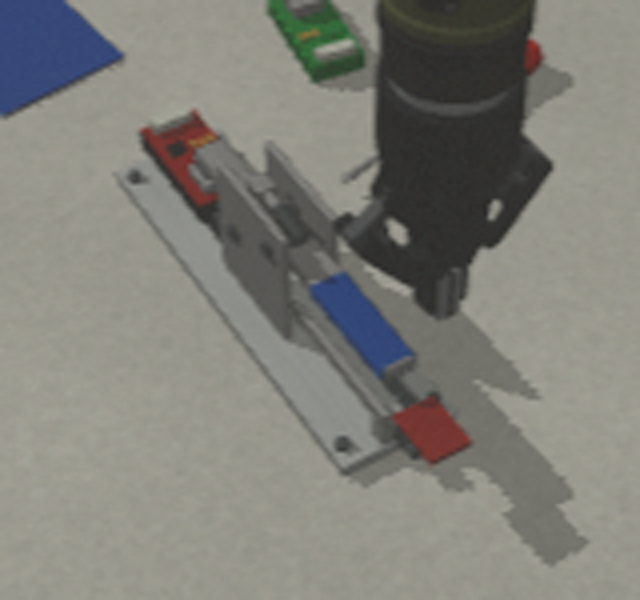

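The handle is level at 80.6 mm along its length (top face, blue bar at (360,325)), so it is locked. Now the red tab at (432,428), pushed at pliers y -211 so the gripper body stays clear of the rising handle.

apply_moves(
  commands=[
    [[-0.009,0.002,0.03,0,0,0,0],[0,0,0.04,0,0,0,0],[0,0,0.03,0,0,0,0],[0,0,0.008,0,0,0,0],[0,0,0.008,0,0,0,0],[0,0,0.008,0,0,0,0],[0,0,0.007,0,0,0,0],[0,0,0,0,0,0,0],[0,0,0,0,0,0,0]],
  ],
)

```text
clock: 7.42
ee_pos: [547.2, -229.3, 57.4]
eef_rot: [0.763, 0.646, 0.0, 0.001]
ft_force: [1.4, 0.1, 2.3]
grip_width: 0.2
finger_force: 0.9
```

```bash
cat > hc.py <<'E'
from h import *
st(); d=cam('side'); c=cloud(d); hsv=cv2.cvtColor(d['color'],cv2.COLOR_BGR2HSV)
m=(hsv[...,0]>100)&(hsv[...,0]<130)&(hsv[...,1]>100); p=pl(c[m]); p=p[(abs(p[:,0])<20)&(p[:,1]>-180)&(p[:,1]<-40)&(p[:,2]>30)]
print(len(p),np.percentile(p,[5,50,95],0).round(1))
E
python3 hc.py
```

```text
t 7.42 pl [   1.  -211.6   57.4] xy [ 547.2 -229.3   57.4] yawx 9.5 tilt [ 0.001 -0.001] F [1.4 0.1 2.3] w 0.2 ff 0.9
196 [[ -16.4 -153.    88.9]
 [  -7.9 -116.7   95.5]
 [   5.7  -86.8  103.5]]
```

apply_moves(
  commands=[
    [[0,0,0.004,0,0,0,0],[0,0,0.003,0,0,0,0],[0,0,0,0,0,0,0],[0,0,0,0,0,0,0]],
  ],
)

```text
clock: 7.98
ee_pos: [546.4, -229.2, 49.8]
eef_rot: [0.763, 0.646, -0.0, 0.0]
ft_force: [0.1, -1.9, 2.3]
grip_width: -0.2
finger_force: 1.1
```

```bash
python3 hc.py
```

```text
t 7.97 pl [ 2.000e-01 -2.116e+02  4.980e+01] xy [ 546.4 -229.2   49.8] yawx 9.51 tilt [-0. -0.] F [ 0.1 -1.9  2.3] w -0.2 ff 1.1
57 [[ -17.5 -129.8  119.1]
 [ -15.6 -106.9  144. ]
 [  -5.   -84.3  165.8]]
```

The handle is up again, so the pliers are open. Lifting and moving over towards the module, gripper opening.

apply_moves(
  commands=[
    [[0,0,-0.06,0,0,0,0],[0,0,-0.06,0,0,0,0],[0,0,-0.062,0,0,0,0],[0.055,0,0,0,0,0,0],[0.055,0,0,0,0,0,0],[0.055,0,0,0,0,0,0],[0.055,0,0,0,0,0,50],[0.05,0,0,0,0,0,100],[0,0,0,0,0,0,100],[0,0,0,0,0,0,100]],
  ],
)

```text
clock: 9.28
ee_pos: [590.4, 37.1, 231.3]
eef_rot: [0.763, 0.646, -0.001, -0.0]
ft_force: [-0.8, -0.9, -0.6]
grip_width: 72.2
finger_force: 0.0
```

```bash
python3 - <<'E'
from h import *
st(); d=cam('wrist'); cv2.imwrite('pics/w4.png',d['color']); c=pl(cloud(d))
hsv=cv2.cvtColor(d['color'],cv2.COLOR_BGR2HSV); H,S,V=[hsv[...,i] for i in range(3)]
red=((H<8)|(H>172))&(S>140)&(V>50)&(abs(c[...,0])<60)&(c[...,2]>35)&(c[...,2]<50)
p=c[red]; r=cv2.minAreaRect(p[:,:2].astype(np.float32)); print(r,np.median(p,0).round(1),np.percentile(p,[1,99],0).round(1))
k=(abs(c[...,0])<6)
for y in range(40,150,6):
    q=c[k&(abs(c[...,1]-y)<3)]; print(y,len(q),np.percentile(q[:,2],[10,50,90]).round(1) if len(q) else '',end='; ')
E
```

```text
t 9.28 pl [ -0.3  58.4 231.3] xy [590.4  37.1 231.3] yawx 9.47 tilt [-0.001 -0.001] F [-0.8 -0.9 -0.6] w 72.2 ff 0.0
((1.5796470642089844, 94.814697265625), (87.537109375, 41.97026443481445), 89.28950500488281) [ 1.9 98.9 41.1] [[-19.   52.8  39.4]
 [ 22.3 137.2  42.9]]
40 89 [81.9 82.8 84. ]; 46 108 [83.2 84.2 85.1]; 52 106 [85.  86.  86.8]; 58 105 [86.8 87.7 88.8]; 64 155 [ 88.2  89.2 285.1]; 70 2463 [285.8 292.2 296.7]; 76 234 [48.6 77.2 82.5]; 82 131 [40.5 48.2 70. ]; 88 97 [40.2 41.  41.9]; 94 98 [40.3 41.2 42.1]; 100 97 [40.1 41.4 43.1]; 106 97 [40.7 42.1 43.6]; 112 110 [40.5 41.4 43.4]; 118 98 [40.3 41.2 41.9]; 124 110 [40.1 41.  42. ]; 130 105 [47.9 49.  50. ]; 136 120 [40.8 48.8 50. ]; 142 93 [-1.9 -0.7 38.3]; 148 90 [-2.  -1.  -0.1];
```

View pics/w4.png

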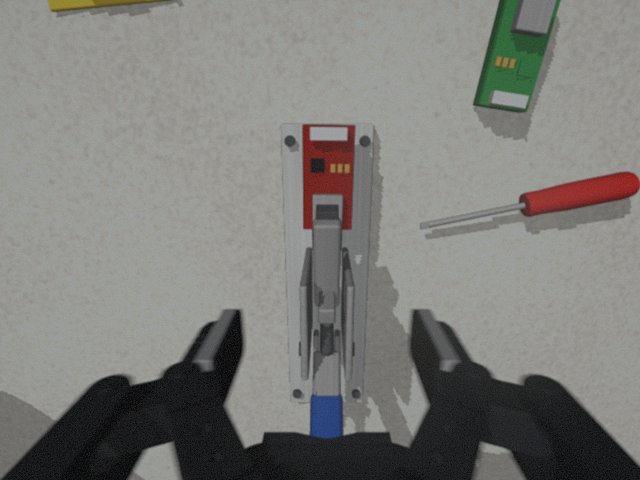

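Wrist view: the module is aligned with the pliers at xp 1.5, yp 95, with its connector at (328,133). The can in front of the jaw reads about 49 mm, so it is home; the jaw is open at (328,210). The driver tip (425,225) is about 90 mm off, clear of the fingers. Grasping at yp 128.

apply_moves(
  commands=[
    [[0.035,0.002,0,0,0,0,100],[0.035,0,0,0,0,0,100],[0,0,0.05,0,0,0,100],[0,0,0.05,0,0,0,100],[0,0,0.04,0,0,0,100],[0,0,0.03,0,0,0,100],[0,0,0.015,0,0,0,100],[0,0,0.01,0,0,0,100],[0,0,0,0,0,0,100],[0,0,0,0,0,0,100]],
  ],
)

```text
clock: 10.58
ee_pos: [605.5, 106.1, 38.0]
eef_rot: [0.763, 0.646, 0.001, 0.0]
ft_force: [1.0, 1.0, -0.1]
grip_width: 85.6
finger_force: 0.0
```

apply_moves(
  commands=[
    [[0,0,0,0,0,0,40],[0,0,0,0,0,0,30],[0,0,0,0,0,0,20],[0,0,0,0,0,0,20],[0,0,0,0,0,0,20],[0,0,0,0,0,0,20]],
  ],
  squeeze=40,
)

```text
clock: 11.32
ee_pos: [604.8, 106.2, 37.6]
eef_rot: [0.763, 0.646, 0.0, 0.0]
ft_force: [-2.4, -0.5, 5.6]
grip_width: 43.3
finger_force: 40.6
```

```bash
python3 - <<'E'
from h import *
st()
E
```

```text
t 11.32 pl [  2.4 128.8  37.6] xy [604.8 106.2  37.6] yawx 9.49 tilt [0.001 0.   ] F [-2.4 -0.5  5.6] w 43.3 ff 40.6
```

Held at 43 mm width, 40 N. Lift 4 mm, draw out towards +y, then lift.

apply_moves(
  commands=[
    [[0,0,-0.004,0,0,0,20],[0,0,0,0,0,0,20],[0.015,0,0,0,0,0,20],[0.025,0,0,0,0,0,20],[0.025,0,0,0,0,0,20],[0.015,0,0,0,0,0,20],[0,0,-0.04,0,0,0,20],[0,0,-0.04,0,0,0,20],[0,0,-0.03,0,0,0,20],[0,0,0,0,0,0,20],[0,0,0,0,0,0,20],[0,0,0,0,0,0,20]],
  ],
)

```text
clock: 12.82
ee_pos: [616.5, 184.7, 148.8]
eef_rot: [0.763, 0.646, -0.001, -0.001]
ft_force: [0.3, -0.2, -1.4]
grip_width: 43.4
finger_force: 41.3
```

```bash
python3 - <<'E'
from h import *
s=st(); d=cam('wrist'); cv2.imwrite('pics/w5.png',d['color']); c=cloud(d)
hsv=cv2.cvtColor(d['color'],cv2.COLOR_BGR2HSV); H,S,V=[hsv[...,i] for i in range(3)]
def rect(p):
    r=cv2.minAreaRect(p[:,:2].astype(np.float32)); b=cv2.boxPoints(r); e=[b[1]-b[0],b[2]-b[1]]; l=max(e,key=np.linalg.norm); l=l*np.sign(l[1])
    print(np.round(r[0],1),np.round(r[1],1),'yaw from y',np.degrees(np.arctan2(l[0],l[1])).round(2),np.median(p[:,2]).round(1)); 
m=(H>100)&(H<130)&(S>110)&(c[...,2]<15)&(abs(c[...,0]-598)<110)&(abs(c[...,1]-306)<110); print('mat px',m.sum(), 'rows',np.where(m.any(1))[0][[0,-1]]); rect(c[m])
red=((H<8)|(H>172))&(S>140)&(V>50)&(c[...,2]>100); p=pl(c[red])-pl(s['ee_pos'])
if len(p)>20: rect(p); print(np.percentile(p,[2,98],0).round(1))
# same for top view
d=cam('top'); c=cloud(d); hsv=cv2.cvtColor(d['color'],cv2.COLOR_BGR2HSV); H,S,V=[hsv[...,i] for i in range(3)]
m=((H>100)&(H<130)&(S>110)).astype(np.uint8); m[:,:100]=0;m[:190]=0;m[260:]=0;m[:,230:]=0
k=cv2.findContours(m,0,2)[0]; k=max(k,key=cv2.contourArea); q=np.array([ray(d,u,v,4) for u,v in k[:,0]]); rect(q)
E
```

```text
t 12.82 pl [  1.1 208.3 148.8] xy [616.5 184.7 148.8] yawx 9.49 tilt [-0.003 -0.001] F [ 0.3 -0.2 -1.4] w 43.4 ff 41.3
mat px 28197 rows [  0 185]
[597.9 292.3] [120.  108.8] yaw from y 2.94 3.0
[ 18.8 -16.8] [56.8 79.4] yaw from y -89.89 3.5
[[-20.  -42.    2.4]
 [ 21.6  10.2   4.7]]
[600.1 285.9] [140.4  90.6] yaw from y 71.57 4.0
```

View pics/w5.png

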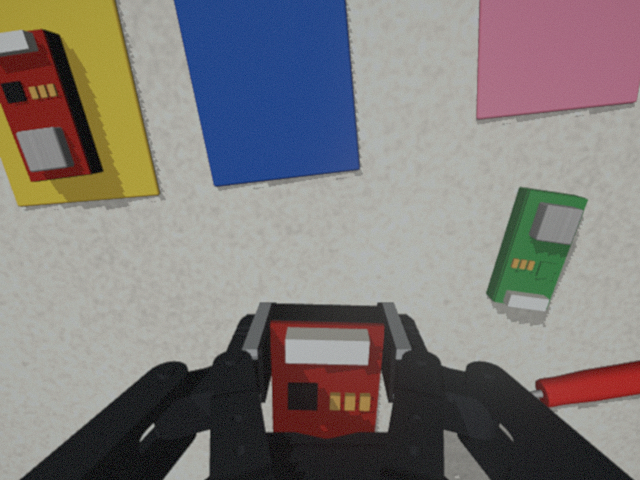

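Wrist view: the module is held level by its connector end (327,345). The blue mat's near edge runs from (215,185) to (358,170), giving centre about (598.6,307) and yaw 2.9°. I check how far the fingertips reach below the module before placing.

```bash
python3 - <<'E'
from h import *
s=st(); d=cam('wrist'); m=R.from_quat(s['eef_rot']).as_matrix(); c=(cloud(d)-s['ee_pos'])@m
for u0,u1 in((235,272),(383,420)):
  for v in range(298,350,6):
    q=c[v:v+6,u0:u1].reshape(-1,3); q=q[q[:,2]<60]; print(u0,v,len(q),np.round(np.percentile(q,[2,50,98],0),0).tolist() if len(q) else '')
q=c[306:330,285:370].reshape(-1,3); print('front face',np.percentile(q,[2,50,98],0).round(1))
E
```

```text
t 12.93 pl [  1.4 208.3 149.3] xy [616.9 184.7 149.3] yawx 9.5 tilt [-0.002 -0.001] F [-0.2 -0.5 -1.6] w 43.6 ff 41.3
235 298 25 [[10.0, -27.0, 12.0], [10.0, -25.0, 13.0], [11.0, -22.0, 15.0]]
235 304 83 [[10.0, -27.0, 7.0], [10.0, -24.0, 10.0], [11.0, -21.0, 12.0]]
235 310 116 [[6.0, -32.0, 2.0], [10.0, -24.0, 5.0], [11.0, -21.0, 11.0]]
235 316 185 [[6.0, -33.0, -2.0], [10.0, -26.0, 2.0], [11.0, -20.0, 9.0]]
235 322 204 [[6.0, -34.0, -6.0], [10.0, -26.0, -3.0], [11.0, -20.0, 4.0]]
235 328 220 [[6.0, -33.0, -11.0], [10.0, -25.0, -6.0], [11.0, -20.0, 0.0]]
235 334 219 [[4.0, -33.0, -14.0], [10.0, -25.0, -11.0], [11.0, -20.0, -3.0]]
235 340 222 [[2.0, -32.0, -18.0], [10.0, -24.0, -14.0], [11.0, -20.0, -3.0]]
235 346 221 [[-1.0, -31.0, -23.0], [10.0, -23.0, -19.0], [12.0, -20.0, -3.0]]
383 298 23 [[10.0, 25.0, 12.0], [10.0, 27.0, 13.0], [11.0, 29.0, 15.0]]
383 304 76 [[10.0, 24.0, 7.0], [11.0, 27.0, 10.0], [11.0, 29.0, 12.0]]
383 310 110 [[6.0, 24.0, 2.0], [10.0, 27.0, 5.0], [11.0, 35.0, 11.0]]
383 316 177 [[6.0, 23.0, -2.0], [10.0, 28.0, 2.0], [11.0, 36.0, 9.0]]
383 322 200 [[6.0, 23.0, -6.0], [10.0, 28.0, -3.0], [11.0, 36.0, 5.0]]
383 328 216 [[6.0, 23.0, -11.0], [10.0, 28.0, -7.0], [11.0, 36.0, 0.0]]
383 334 220 [[5.0, 23.0, -14.0], [10.0, 28.0, -10.0], [11.0, 35.0, -3.0]]
383 340 219 [[3.0, 23.0, -18.0], [10.0, 27.0, -15.0], [11.0, 35.0, -4.0]]
383 346 222 [[0.0, 23.0, -23.0], [10.0, 26.0, -19.0], [12.0, 34.0, -4.0]]
front face [[nan nan nan]
 [nan nan nan]
 [nan nan nan]]
```

Fingertips stand about 3 mm below the module's underside, so they would meet the mat first. I set the module back on the lower jaw (drawn out to yp 114, so only the can's edge is under the open jaw) and regrasp 5 mm higher.

apply_moves(
  commands=[
    [[0,0,0.04,0,0,0,20],[0,0,0.04,0,0,0,20],[0,0,0.028,0,0,0,20],[0,0,0,0,0,0,20],[-0.02,0,0,0,0,0,20],[-0.02,0,0,0,0,0,20],[-0.02,0,0,0,0,0,20],[0,0,0,0,0,0,20],[0,0,0.0015,0,0,0,20],[0,0,0.0015,0,0,0,20],[0,0,0,0,0,0,20],[0,0,0,0,0,0,20]],
  ],
)

```text
clock: 14.48
ee_pos: [607.8, 126.1, 39.7]
eef_rot: [0.763, 0.646, -0.0, -0.0]
ft_force: [-0.2, -0.7, -2.4]
grip_width: 43.3
finger_force: 41.5
```

```bash
python3 -c "
from h import *
st()"
```

```text
t 14.47 pl [  2.1 149.   39.7] xy [607.8 126.1  39.7] yawx 9.47 tilt [-0.  0.] F [-0.2 -0.7 -2.4] w 43.3 ff 41.5
```

apply_moves(
  commands=[
    [[0,0,0.001,0,0,0,20],[0,0,0.001,0,0,0,20],[0,0,0,0,0,0,20],[0,0,0,0,0,0,20]],
  ],
)

```text
clock: 14.98
ee_pos: [607.8, 125.7, 37.8]
eef_rot: [0.763, 0.646, 0.0, -0.0]
ft_force: [-0.3, 1.1, -1.6]
grip_width: 42.8
finger_force: 41.5
```

```bash
python3 -c "
from h import *
st()"
```

```text
t 14.97 pl [  2.2 148.6  37.8] xy [607.8 125.7  37.8] yawx 9.5 tilt [0. 0.] F [-0.3  1.1 -1.6] w 42.8 ff 41.5
```

apply_moves(
  commands=[
    [[0,0,0.001,0,0,0,20],[0,0,0,0,0,0,20],[0,0,0,0,0,0,20]],
  ],
)

```text
clock: 15.35
ee_pos: [607.9, 125.8, 37.4]
eef_rot: [0.763, 0.646, 0.0, 0.0]
ft_force: [-2.4, 0.3, 5.0]
grip_width: 43.4
finger_force: 42.3
```

```bash
python3 -c "
from h import *
st()"
```

```text
t 15.35 pl [  2.3 148.7  37.4] xy [607.9 125.8  37.4] yawx 9.5 tilt [0. 0.] F [-2.4  0.3  5. ] w 43.4 ff 42.3
```

Contact felt (5 N). Open, rise 6.5 mm, close again.

apply_moves(
  commands=[
    [[0,0,0,0,0,0,60],[0,0,0,0,0,0,75],[0,0,0,0,0,0,75],[0,0,-0.0065,0,0,0,75],[0,0,0,0,0,0,75],[0,0,0,0,0,0,45],[0,0,0,0,0,0,30],[0,0,0,0,0,0,20],[0,0,0,0,0,0,20],[0,0,0,0,0,0,20],[0,0,0,0,0,0,20]],
  ],
  squeeze=45,
)

```text
clock: 16.73
ee_pos: [607.9, 125.8, 43.6]
eef_rot: [0.763, 0.646, 0.0, 0.0]
ft_force: [-1.8, 0.6, 5.1]
grip_width: 43.0
finger_force: 47.2
```

apply_moves(
  commands=[
    [[0,0,-0.004,0,0,0,20],[0.015,0,0,0,0,0,20],[0.025,0,0,0,0,0,20],[0.02,0,0,0,0,0,20],[0,0,-0.03,0,0,0,20],[0,0,-0.03,0,0,0,20],[0,0,0,0,0,0,20],[0,0,0,0,0,0,20]],
  ],
)

```text
clock: 17.73
ee_pos: [617.2, 185.6, 106.3]
eef_rot: [0.763, 0.646, -0.0, -0.0]
ft_force: [0.1, -0.7, -1.8]
grip_width: 42.6
finger_force: 46.4
```

```bash
python3 - <<'E'
from h import *
s=st(); d=cam('wrist'); m=R.from_quat(s['eef_rot']).as_matrix(); c=(cloud(d)-s['ee_pos'])@m
q=c[280:350,235:272].reshape(-1,3); q=q[(q[:,2]<40)&(abs(q[:,0])<14)]; print('tip',np.percentile(q[:,2],99.5))
hsv=cv2.cvtColor(d['color'],cv2.COLOR_BGR2HSV); H,S,V=[hsv[...,i] for i in range(3)]
p=c[((H<8)|(H>172))&(S>140)&(V>50)]; p=p[(abs(p[:,0]+20)<50)&(abs(p[:,2])<30)&(abs(p[:,1])<26)]; print(len(p),np.percentile(p,[1,50,99],0).round(1)); print('slope',np.polyfit(p[:,0],p[:,2],1).round(3),np.polyfit(p[:,1],p[:,2],1).round(3))
E
```

```text
t 17.73 pl [  1.6 209.2 106.3] xy [617.2 185.6 106.3] yawx 9.45 tilt [-0.001 -0.   ] F [ 0.1 -0.7 -1.8] w 42.6 ff 46.4
tip 13.64560999496861
7433 [[-46.8 -20.2   1.4]
 [-20.5   0.7   2.8]
 [ 10.5  21.9   4.1]]
slope [-0.003  2.732] [2.0e-03 2.8e+00]
```

Regrasped: tips are now 3–4 mm above the module's underside and the module is level. Turning and carrying to the blue mat.

apply_moves(
  commands=[
    [[0,0,0,0,0,-0.115,20],[0.035,-0.006,0,0,0,0,20],[0.045,-0.007,0,0,0,0,20],[0.045,-0.007,0,0,0,0,20],[0.029,-0.005,0,0,0,0,20],[0,0,0.03,0,0,0,20],[0,0,0.03,0,0,0,20],[0,0,0.018,0,0,0,20],[0,0,0,0,0,0,20],[0,0,0,0,0,0,20],[0,0,0,0,0,0,20]],
  ],
)

```text
clock: 19.15
ee_pos: [601.6, 340.4, 30.8]
eef_rot: [0.725, 0.689, 0.001, 0.0]
ft_force: [-0.2, -0.4, -1.9]
grip_width: 42.9
finger_force: 46.4
```

```bash
python3 -c "
from h import *
st()"
```

```text
t 19.15 pl [-39.3 359.4  30.8] xy [601.6 340.4  30.8] yawx 2.92 tilt [0.002 0.001] F [-0.2 -0.4 -1.9] w 42.9 ff 46.4
```

apply_moves(
  commands=[
    [[0,-0.001,0.003,0,0,0,20],[0,0,0.002,0,0,0,20],[0,0,0.001,0,0,0,20],[0,0,0.001,0,0,0,20],[0,0,0,0,0,0,20],[0,0,0,0,0,0,20]],
  ],
)

```text
clock: 19.9
ee_pos: [599.6, 340.1, 22.3]
eef_rot: [0.725, 0.689, 0.0, -0.0]
ft_force: [-0.4, -0.9, -1.7]
grip_width: 42.8
finger_force: 46.3
```

```bash
python3 -c "
from h import *
st()"
```

```text
t 19.9 pl [-41.3 358.7  22.3] xy [599.6 340.1  22.3] yawx 2.91 tilt [0. 0.] F [-0.4 -0.9 -1.7] w 42.8 ff 46.3
```

apply_moves(
  commands=[
    [[0,0,0.001,0,0,0,20],[0,0,0,0,0,0,20],[0,0,0,0,0,0,20]],
  ],
)

```text
clock: 20.27
ee_pos: [599.7, 340.1, 21.9]
eef_rot: [0.725, 0.689, 0.0, 0.0]
ft_force: [-1.9, -0.3, 4.9]
grip_width: 42.7
finger_force: 47.0
```

```bash
python3 -c "
from h import *
st()"
```

```text
t 20.27 pl [-41.2 358.7  21.9] xy [599.7 340.1  21.9] yawx 2.91 tilt [0. 0.] F [-1.9 -0.3  4.9] w 42.7 ff 47.0
```

Contact at 5 N, as on the jaw. Release and rise.

apply_moves(
  commands=[
    [[0,0,0,0,0,0,54],[0,0,0,0,0,0,60],[0,0,0,0,0,0,75],[0,0,0,0,0,0,75],[0,0,-0.02,0,0,0,75],[0,0,-0.05,0,0,0,75],[0,0,-0.06,0,0,0,75],[-0.03,0,-0.06,0,0,0,75],[-0.06,0,0,0,0,0,75],[-0.06,0,0,0,0,0,75],[0,0,0,0,0,0,75],[0,0,0,0,0,0,75]],
  ],
)

```text
clock: 21.78
ee_pos: [592.5, 192.4, 208.6]
eef_rot: [0.725, 0.689, 0.001, 0.0]
ft_force: [0.9, 0.8, -0.5]
grip_width: 64.1
finger_force: 0.0
```

```bash
python3 - <<'E'
from h import *
st(); d=cam('wrist'); cv2.imwrite('pics/w9.png',d['color']); c=cloud(d); hsv=cv2.cvtColor(d['color'],cv2.COLOR_BGR2HSV); H,S,V=[hsv[...,i] for i in range(3)]
near=(abs(c[...,0]-599)<100)&(abs(c[...,1]-307)<110)
for n,m in(('mat+mod',near&(c[...,2]<40)&(S>110)&(H>100)&(H<130)),('mod',near&((H<8)|(H>172))&(S>140)&(V>50)&(abs(c[...,0]-599)<60)),('can',near&(S<60)&(c[...,2]>22)&(c[...,2]<45)&(c[...,1]<305)&(abs(c[...,0]-599)<60))):
    p=c[m]; r=cv2.minAreaRect(p[:,:2].astype(np.float32)); print(n,len(p),np.round(r[0],1),np.round(r[1],1),round(r[2],2),np.percentile(p[:,2],[5,50,95]).round(1))
E
```

```text
t 21.77 pl [-23.9 211.9 208.6] xy [592.5 192.4 208.6] yawx 2.95 tilt [0.002 0.001] F [ 0.9  0.8 -0.5] w 64.1 ff 0.0
mat+mod 15312 [598.  299.3] [133.3 108.5] 87.27 [1.7 3.  4.3]
mod 4162 [606.1 272. ] [ 66.3 165.6] 13.75 [17.7 19.  20.3]
can 1115 [595.8 280.8] [25.8 25.8] 84.7 [25.7 26.9 28.2]
```

View pics/w9.png

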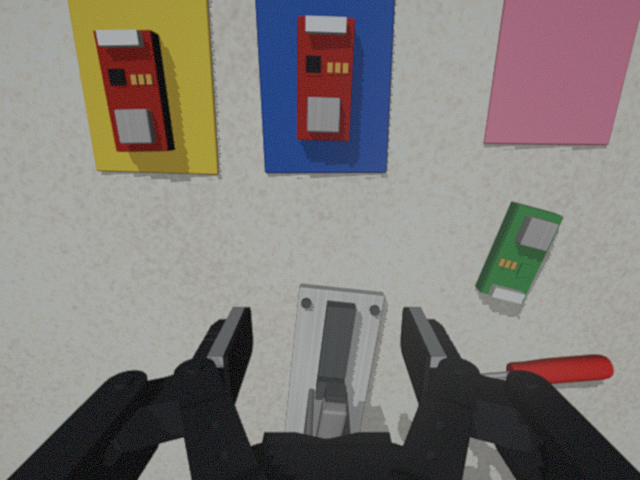

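The last view shows the module flat on the blue mat (325,78), square and centred to about 2 mm. Its can top is at 28 mm, so it is home, and nothing else has moved.

```bash
python3 -c "
from bench import ctrl
print(ctrl.close_job())"
```

```text
the job is handed in; nothing more can be done
None
```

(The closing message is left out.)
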